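Square up a stack of bin dividers and pin it

ROBOT

A 7-joint arm with a two-finger parallel gripper is mounted at the origin on the work surface. World frame = base frame: x ahead of the robot, y to its left, z up, the work surface at z = 0. Lengths are in m, angles in rad, forces in N, time in s.
With the tool pointing down it reaches from about 0.4 to 0.85 m from the base axis. Payload 4.5 kg.
Tool frame: the origin (TCP) lies midway between the tips of the shut fingers; the grasp point (between the pads) lies 19 mm behind it; z points along the fingers, y is the line along which they close (so a half turn about z gives the same grasp; the last joint's range is limited). The gripper opens to 88 mm and grips with 3 to 60 N. Pads are 18 mm wide; open, the fingers measure 123 mm over their backs; the gripper's body (75 mm by 187 mm) begins 45 mm behind the grasp point.
Start: joints at [1.236, 0.689, -0.195, 1.565, 0.157, 0.902, -0.215], TCP at [0.225, -0.583, 0.239] pointing down, gripper open.
Joint ranges: [-3.01, 3.01], [-0.46, 2.08], [-1.47, 1.51], [0.13, 2.56], [-1, 4.14], [0.04, 2.09], [-2.66, 2.66]. Speed limits (rad/s): [2.57, 2.57, 3.14, 3.14, 3.14, 3.14, 3.14].

INTERFACE

Orientations are given as a unit quaternion [x, y, z, w].
In Python, from plant import sensors, eyes, finish_job gives the robot as it stands.
- The arm moves only by the tool send_rows, never from a script. Its argument "rows" is text: rows parted by semicolons, each of 4 numbers parted by spaces: the shift along the tool's x, y, z normalised to -1 to 1, where 1 is 30 cm, then the turn about the tool's z normalised to -1 to 1, where 1 is 2 pi rad. A call has 1 to 10 rows; each row is the pose to reach, as a shift and turn from the pose commanded when the call began, along the tool's axes at that moment, turning the shorter way round; what a row does not reach only later rows make up. A row lasts 1/12 s, in which the tool goes at most 41.7 mm and 7.16 degrees, less where a joint would pass 70% of its speed; a pose out of reach is approached as far as the arm can. A call with a number of a shift or a turn outside -1 to 1 is refused whole. A call with a gripper value outside its range is refused whole. "jaw" is the closure, from -1 (fully open) to 1 (shut), set as the call begins (left out, the last holds). The fingers move at their own pace and stop on an object; "force" is the grip in N (left out, the last holds). Time passes only in rows, so rows that repeat a pose let the fingers close. It gives the time, the measured TCP pose, the force, the opening and the grip force at its end, in the units of the state.
- sensors.get_state(): the state, without advancing time (a new reading comes with each control period).
- eyes.snapshot(name): name is "side" or "top" or "wrist"; returns (picture, depth): 384x512x3 uint8, red, green, blue; 384x512 float32, m along the optical axis (not along the pixel's ray), 0 where there is no reading.
- eyes.calibration(name): a dict with "fov_y" (degrees; the focal length in pixels is half the picture's height over the tangent of half this angle, whatever the lens; pixels are square), "cx", "cy" (the principal point, pixels), "world_from_camera" (4x4, takes a point from camera to world coordinates). Camera axes: x right, y down, z forward; pixel columns grow to the right and rows downward; lengths in m; the calibration is good to about 2 mm. A picture is of the moment at which its call begins: read the wrist's pose just before it. calibration takes no time and is no camera call; for the wrist camera it gives the pose at the moment of the call.
- finish_job(): hands the job in; it is judged then, once.
The state is a dict: "clock": time; "q": joint angles; "qd": joint speeds; "joint_torque": joint torques, N m; "tool_pos": TCP position; "eef_rot": TCP orientation; "contact_force": force on the tool from outside, world axes, zero at the start; "moment": the same for the moment, N m; "opening": opening from 0.0 (shut) to 1.0 (fully open); "finger_force": force on a finger pad.
Only numpy, scipy, OpenCV 4.12 (cv2) and the standard library are available. Lean on these libraries where they do the work, as an engineer would, in place of code of your own. Each camera call takes 0.05 s, during which the arm holds its last target. There are 200 camera calls.

TASK

Tap the loose stack of four bin divider plates on the squaring jig until all their edges are flush with one another and fully home against both fences. Then take the lock pin from its stand, put it straight down through the holes of all four plates until its collar lies on the top plate, and let go, with the stack still square. Leave the tape roll, the yellow bin and the jar where they are.

Things in the scene. Friction and masses are not known exactly. Their poses are not given: they have to be found in the camera images.
- jig: Squaring jig, fixed: grey board 170 (x) x 220 (y) x 22 mm; two dark steel fences, 14 mm thick, tops 52 mm above the bench, form a corner along its far (+x) and left (+y) edges, inner faces at x = +71 and y = +96 mm. Other sides open. Origin: centre of the board's underside, on the bench; x points at the far fence, y at the left one, z up.
- nest (a point): Mouth of the 18 mm through hole in the jig board, on the board's top face (22 mm above the bench), at (15, 20, 22) mm in the jig's frame; axes as the jig's. When a plate is fully home against both fences, its centre and hole lie straight above this point.
- stand: Wooden block 70 x 70 x 50 mm, fixed to the bench, with a hole in its top in which the lock pin is kept. Origin: centre of its underside; z up.
- pin: Lock pin, 95 mm, 80 g: steel shank 10 mm thick reaching 40 mm below the collar (last 7 mm tapered to 4 mm), collar 32 mm across and 5 mm thick, above it an orange round handle 24 mm across, 50 mm tall. Origin: on the axis at the collar's underside; z up along the handle. Starts upright in the stand, collar on its top (50 mm above the bench).
- tape: Bystander: roll of amber packing tape lying flat, 104 mm across, 48 mm high. Origin: centre of its underside.
- bin: Bystander: small yellow open storage bin, 150 x 100 x 70 mm. Origin: centre of its underside.
- jar: Bystander: white jar with blue lid, 70 mm across, 85 mm high. Origin: centre of its underside.
- plate0: Divider plate, blue (lowest), rigid plastic, 112 mm (its x) x 152 mm (its y) x 6 mm thick, about 100 g, with a 16 mm round hole through its centre. Origin: centre of its underside (22 mm above the bench in the stack). Starts loose in the stack of four on the jig board, axes roughly along the jig's, 1 to 4 cm short of both fences, a little askew.
- plate1: Divider plate, yellow (second from below), rigid plastic, 112 mm (its x) x 152 mm (its y) x 6 mm thick, about 100 g, with a 16 mm round hole through its centre. Origin: centre of its underside (28 mm above the bench in the stack). Starts loose in the stack of four on the jig board, axes roughly along the jig's, 1 to 4 cm short of both fences, a little askew.
- plate2: Divider plate, red (third from below), rigid plastic, 112 mm (its x) x 152 mm (its y) x 6 mm thick, about 100 g, with a 16 mm round hole through its centre. Origin: centre of its underside (34 mm above the bench in the stack). Starts loose in the stack of four on the jig board, axes roughly along the jig's, 1 to 4 cm short of both fences, a little askew.
- plate3: Divider plate, white (top), rigid plastic, 112 mm (its x) x 152 mm (its y) x 6 mm thick, about 100 g, with a 16 mm round hole through its centre. Origin: centre of its underside (40 mm above the bench in the stack). Starts loose in the stack of four on the jig board, axes roughly along the jig's, 1 to 4 cm short of both fences, a little askew.
Things that resemble listed ones, but are neither listed nor needed, are in the scene too. Of the things like the plate2, leave any that is orange, pink or turquoise; of the rest the smaller one is meant.

How it is judged:
On the way, in this order (a step that is already met when the one before it is completed fails the run):
1. all four plates are square and fully home against both fences (horizontal distance between each of plate0, plate1, plate2, plate3 and nest below 0.003 m and angle between the x axis of each of plate0, plate1, plate2, plate3 and the x axis of jig, either way round below 0.03 rad and angle between each of plate0, plate1, plate2, plate3's own z axis and vertical below 0.05 rad), for 0.2 s.
2. the lock pin is down through the holes of all four plates, its collar on the top plate (horizontal distance between pin and nest below 0.0065 m and z of pin in the frame of nest between 0.021 and 0.0275 m and angle between pin's own z axis and vertical below 0.1 rad), for 0.2 s.
At the end, for the whole second after the job is handed in: Every plate flat, centred within 3 mm over the nest point and within 0.03 rad of the jig; pin upright (0.1 rad) through the holes within 6.5 mm of the nest point, its collar's underside 21 to 27.5 mm above the jig board (24 = on the top plate); plates and pin at rest (all of step 1 and all of step 2 and linear speed of each of plate0, plate1, plate2, plate3, pin below 0.02 m/s); the robot touches nothing.
It fails at once if the tape roll is moved by more than 30 mm or tipped over (distance of tape from where it was at the start of the episode above 0.03 m or angle between tape's own z axis and vertical above 0.3 rad).
It fails at once if the yellow bin is moved by more than 30 mm or tipped over (distance of bin from where it was at the start of the episode above 0.03 m or angle between bin's own z axis and vertical above 0.3 rad).
It fails at once if the jar is moved by more than 30 mm or tipped over (distance of jar from where it was at the start of the episode above 0.03 m or angle between jar's own z axis and vertical above 0.3 rad).
It also fails if it takes over 72 s, if anything falls off the work surface, if the arm or the gripper's body presses on something with over 40 N, if the wrist force passes 120 N, or if a joint passes its speed limit or range.

## Working session

There is one attempt and no reset: what is moved stays moved. The work goes in short steps, Python scripts to look and compute and a tool call to move; the robot and the scene stay as the last step left them, time stands still between calls to the robot, and variables do not carry over. Pictures are saved under pics/ and viewed, at most 13 in all, crops included, and the job is handed in when it is done.

Besides the shell and the picture viewer there is one more tool, called after ">>>" in YAML: its name, and indented under it one key for each argument. send_rows: Moves the arm, as the interface text tells. Scaled input: -1 to 1 covers 30 cm each way for a shift and 2 pi rad each way for a turn. Its arguments: {"type":"object","properties":{"rows":{"type":"string"},"jaw":{"type":"number"},"force":{"type":"number"}},"required":["rows"]}

```bash
mkdir -p pics; ls
cat > h.py <<'E'
import numpy as np,cv2
from plant import sensors,eyes,finish_job
def snap(n):
    c=eyes.calibration(n);im,d=eyes.snapshot(n);return im,d,c
def cloud(im,d,c):
    f=im.shape[0]/2/np.tan(np.radians(c['fov_y'])/2)
    v,u=np.mgrid[:im.shape[0],:im.shape[1]]
    P=np.stack([(u-c['cx'])/f*d,(v-c['cy'])/f*d,d,np.ones_like(d)],-1)
    return (P@np.array(c['world_from_camera']).T)[...,:3]
E
python3 - <<'E'
from h import *
for n in('top','side'):
    im,d,c=snap(n); np.savez(n+'0.npz',im=im,d=d,P=cloud(im,d,c)); cv2.imwrite(f'pics/{n}0.png',cv2.resize(im[...,::-1],(800,600)))
    print(n,{k:np.round(v,3).tolist() for k,v in c.items() if k!='name'})
print(sensors.get_state())
E
```

```text
pics
top {'fov_y': 50.202, 'cx': 250.701, 'cy': 195.09, 'world_from_camera': [[0.011, -0.997, 0.082, 0.413], [-1.0, -0.013, -0.016, 0.024], [0.017, -0.082, -0.997, 1.318], [0.0, 0.0, 0.0, 1.0]]}
side {'fov_y': 55.921, 'cx': 256.755, 'cy': 192.648, 'world_from_camera': [[0.97, -0.142, 0.196, 0.338], [-0.241, -0.616, 0.75, -0.685], [0.015, -0.775, -0.632, 0.646], [0.0, 0.0, 0.0, 1.0]]}
{'clock': 0.1, 'q': array([ 1.23579978,  0.68990054, -0.19447861,  1.56621058,  0.15728572,
        0.90251411, -0.21508185]), 'qd': array([ 0.00152963, -0.00216007,  0.00166646, -0.00248752,  0.00028874,
       -0.00144867,  0.00141073]), 'joint_torque': array([-2.08659600e-03, -5.28505719e+01, -1.27097692e+00, -1.53837508e+01,
       -5.24460047e-02,  2.01282979e-03,  4.10536279e-05]), 'tool_pos': array([ 0.22504772, -0.58247771,  0.23799676]), 'eef_rot': array([ 9.83041843e-01,  1.83379545e-01, -2.17318712e-04, -7.93968959e-04]), 'contact_force': array([0.44889611, 0.01049859, 0.69763187]), 'moment': array([ 0.00563672, -0.05182241, -0.04134548]), 'finger_force': 0.0, 'opening': 0.9980738151817616}
```

View pics/top0.png

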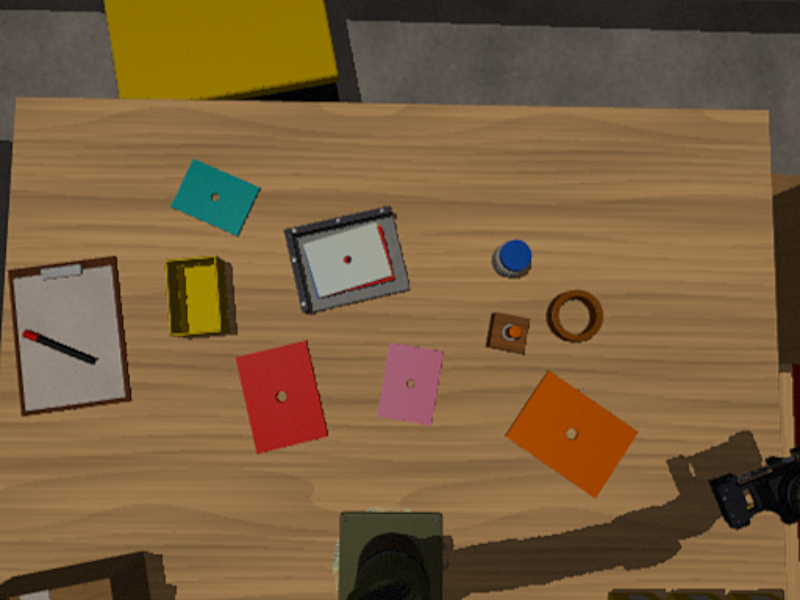

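View pics/side0.png

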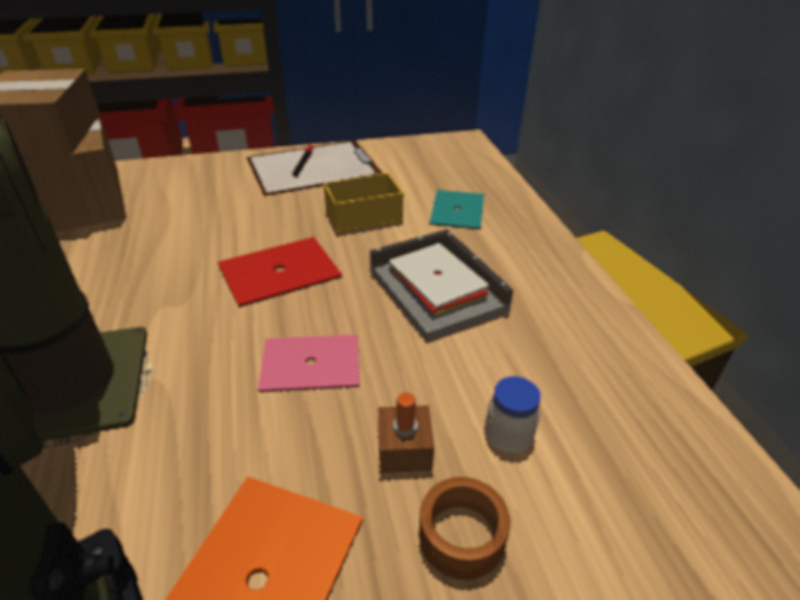

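The top view shows the jig at (347,260), with its fences on the far and left sides and the stack on it. The pin stand is at (508,333), the jar at (512,258), the tape at (575,316) and the bin at (195,296). The side view confirms this: white, red, yellow and blue plates in the stack, pin upright in the stand.

```bash
cat >> h.py <<'E'
def rect(pts):
    return cv2.minAreaRect((pts*1000).astype(np.float32))
E
python3 - <<'E'
from h import *
z=np.load('top0.npz');P=z['P'];im=z['im'].astype(int)
r,g,b=im[...,0],im[...,1],im[...,2]
def reg(u0,u1,v0,v1):
    m=np.zeros(r.shape,bool);m[int(v0/1.5625):int(v1/1.5625),int(u0/1.5625):int(u1/1.5625)]=1;return m
J=reg(275,425,195,325)
print('table z',np.percentile(P[reg(440,480,200,300)][:,2],[5,50,95]))
m=J&(P[...,2]>.012)&(P[...,2]<.07);m=cv2.morphologyEx(m.astype(np.uint8),cv2.MORPH_OPEN,np.ones((3,3)))>0
print('jig',rect(P[m][:,:2]))
print('hist',np.histogram(P[J][:,2],bins=np.arange(0,.07,.004)))
w=J&(r>150)&(b>130)&(P[...,2]>.03)
print('white',rect(P[w][:,:2]),np.median(P[w][:,2]))
f=m&(P[...,2]>.045)&(r<90)
for k in P[f][::12]: pass
print('fence',f.sum(),P[f].mean(0))
S=reg(475,540,300,365)
s=S&(abs(P[...,2]-.05)<.006);print('stand',rect(P[s][:,:2]))
o=S&(P[...,2]>.09);print('handle top',o.sum(),P[o].mean(0),rect(P[o][:,:2]))
for n,a in dict(jar=(485,540,230,285),tape=(540,610,285,350),bin=(160,235,250,340)).items():
    q=reg(*a)&(P[...,2]>.03);print(n,rect(P[q][:,:2]))
# side view
z=np.load('side0.npz');P=z['P'];im=z['im'].astype(int)
S=reg(370,445,385,480);o=S&(P[...,2]>.062)&(im[...,0]>im[...,2]+50)
print('side handle',o.sum(),P[o].mean(0),rect(P[o][:,:2]),P[o][:,2].max())
J=reg(365,515,225,340)
m=J&(P[...,2]>.012);m=cv2.morphologyEx(m.astype(np.uint8),cv2.MORPH_OPEN,np.ones((3,3)))>0
print('side jig',rect(P[m][:,:2]))
w=J&(im[...,0]>130)&(im[...,2]>120)&(P[...,2]>.03);print('side white',rect(P[w][:,:2]),np.median(P[w][:,2]))
E
```

```text
table z [-0.00346453  0.00102803  0.00578134]
jig ((608.734130859375, 96.78334045410156), (171.7111358642578, 219.98025512695312), 13.760854721069336)
hist (array([2155,  488,   30,   10,  171,  680,  420,   71,   40,   74,  297,
        957,  748,  327,   70,    0,    0]), array([0.   , 0.004, 0.008, 0.012, 0.016, 0.02 , 0.024, 0.028, 0.032,
       0.036, 0.04 , 0.044, 0.048, 0.052, 0.056, 0.06 , 0.064, 0.068]))
white ((539.9151611328125, 100.2304458618164), (269.7725524902344, 189.14401245117188), 6.3145036697387695) 0.04701098107992974
fence 524 [0.64325199 0.14383706 0.05255729]
stand ((464.5986022949219, -228.99798583984375), (70.89248657226562, 69.93128967285156), 79.50872039794922)
handle top 66 [ 0.45635063 -0.18935883  0.28861059] ((444.41241455078125, -107.11274719238281), (21.40686798095703, 269.4761657714844), 9.065555572509766)
jar ((535.9330444335938, -108.79736328125), (68.79582214355469, 356.2461242675781), 31.895854949951172)
tape ((484.0614318847656, -193.63101196289062), (101.67777252197266, 447.191162109375), 5.345614910125732)
bin ((514.2389526367188, 236.32638549804688), (440.5516052246094, 164.68609619140625), 84.89247131347656)
side handle 247 [ 0.46020986 -0.24458922  0.10150659] ((396.62969970703125, -451.5598449707031), (481.22381591796875, 23.77975082397461), 73.0419692993164) 0.6460077906024506
side jig ((544.5299072265625, -243.167236328125), (944.8778686523438, 244.1495361328125), 79.42469787597656)
side white ((523.8943481445312, -260.5748291015625), (911.8939819335938, 167.59771728515625), 76.74999237060547) 0.0472040834266535
```

```bash
cat >> h.py <<'E'
from scipy.spatial.transform import Rotation as R
JC=np.array([.6087,.0968]);YAW=np.radians(13.76)
def j2w(x,y): c,s=np.cos(YAW),np.sin(YAW);return JC+np.array([c*x-s*y,s*x+c*y])/1000
def w2j(p): c,s=np.cos(YAW),np.sin(YAW);d=(np.asarray(p)[...,:2]-JC)*1000;return d@np.array([[c,-s],[s,c]])
def plan(pos,yaw_deg,frm=None):
    "print normalised shift/turn taking current TCP to pos with tool x at yaw_deg"
    s=sensors.get_state();p,q=(s['tool_pos'],s['eef_rot']) if frm is None else frm
    M=R.from_quat(q).as_matrix();sh=M.T@(np.asarray(pos)-p)/.3
    y=np.degrees(np.arctan2(M[1,0],M[0,0]));t=-((yaw_deg-y+180)%360-180)/360
    print('shift',sh.round(4),'turn',round(t,4),'clock',s['clock'],'yaw',y.round(2),'rows',np.linalg.norm(sh)*300/41.7,abs(t)*360/7.16)
E
python3 - <<'E'
from h import *
z=np.load('top0.npz');P=z['P'];im=z['im'].astype(int);d=z['d']
r,g,b=im[...,0],im[...,1],im[...,2]
def reg(u0,u1,v0,v1):
    m=np.zeros(r.shape,bool);m[int(v0/1.5625):int(v1/1.5625),int(u0/1.5625):int(u1/1.5625)]=1;return m&(d>0)
jj=w2j(P);J=reg(275,425,195,325)
m=J&(P[...,2]>.03)&(jj[...,0]<68)&(jj[...,1]<93)
print('stack',rect(jj[m]/1000),np.percentile(jj[m],[1,99],axis=0).round(1).tolist())
w=m&(r-b<40)&(r>130);print('white',rect(jj[w]/1000))
w=m&(r-b>70);print('red',rect(jj[w]/1000),w.sum())
S=reg(475,540,300,365);o=S&(P[...,2]>.09);print('handle',P[o].mean(0),rect(P[o][:,:2]))
for n,a in dict(jar=(485,540,230,285),tape=(540,610,285,350),bin=(160,235,250,340)).items():
    q=reg(*a)&(P[...,2]>.03);print(n,rect(P[q][:,:2]))
z=np.load('side0.npz');P=z['P'];im=z['im'].astype(int);d=z['d']
o=reg(370,445,385,480)&(P[...,2]>.062)&(im[...,0]>im[...,2]+50)
print('side handle',P[o].mean(0),rect(P[o][:,:2]))
J=reg(365,515,225,340)&(P[...,2]>.012);J=cv2.morphologyEx(J.astype(np.uint8),cv2.MORPH_OPEN,np.ones((3,3)))>0
print('side jig',rect(P[J][:,:2]))
print('target',j2w(-110,10));plan([*j2w(-110,10),.20],13.76)
E
```

```text
stack ((-2.3687705993652344, -5.279914855957031), (142.05950927734375, 171.1910858154297), 5.630186080932617) [[-61.5, -81.4], [54.1, 74.5]]
white ((-1.6342620849609375, -1.5126419067382812), (111.42001342773438, 150.6588897705078), 4.395565032958984)
red ((-2.903400421142578, -37.55463409423828), (92.73467254638672, 115.61801147460938), 89.92501068115234) 97
handle [ 0.46416098 -0.22750431  0.10477675] ((464.8097229003906, -227.81851196289062), (21.22637176513672, 21.779354095458984), 42.37425994873047)
jar ((611.9075927734375, -231.6493682861328), (64.73051452636719, 64.03546142578125), 87.1141128540039)
tape ((500.02410888671875, -364.7268981933594), (100.22074890136719, 104.02086639404297), 0.7048810720443726)
bin ((527.8555908203125, 393.3842468261719), (150.4407196044922, 102.54513549804688), 5.864739418029785)
side handle [ 0.46222446 -0.23733674  0.0925436 ] ((463.10888671875, -232.8397979736328), (22.752098083496094, 23.004756927490234), 26.82037925720215)
side jig ((607.48681640625, 93.39627075195312), (172.1364288330078, 224.08856201171875), 13.723366737365723)
target [0.49947838 0.08034891]
shift [ 1.6498 -1.7308  0.1293] turn 0.0205 clock 0.1 yaw 21.13 rows 17.22775958016438 1.0297982690930663
```

>>> send_rows:
  rows: "0.85 -0.9 0 0.02;0.85 -0.9 0 0.02;0.85 -0.9 0 0.02;0.85 -0.9 0 0.02;0.85 -0.9 0 0.02;0.85 -0.9 0 0.02;0.85 -0.9 0 0.02;0.85 -0.9 0 0.02;0.85 -0.9 0 0.02;0.85 -0.9 0 0.02"
  jaw: -1

```text
clock: 0.93
tool_pos: [0.3692, -0.2312, 0.2387]
eef_rot: [0.992, 0.128, 0.001, -0.002]
contact_force: [-0.6, -0.3, -0.4]
opening: 1.001
finger_force: 0.0
```

```bash
python3 -c "
from h import *
plan([*j2w(-110,10),.20],13.76)"
```

```text
shift [ 0.6837 -0.8933  0.134 ] turn 0.0027 clock 0.9333 yaw 14.73 rows 8.150533209548897 0.13520247584183037
```

>>> send_rows:
  rows: "0.68 -0.89 0.13 0.003;0.68 -0.89 0.13 0.003;0.68 -0.89 0.13 0.003;0.68 -0.89 0.13 0.003;0.68 -0.89 0.13 0.003;0.68 -0.89 0.13 0.003;0.68 -0.89 0.13 0.003;0.68 -0.89 0.13 0.003;0.68 -0.89 0.13 0.003;0.68 -0.89 0.13 0.003"

```text
clock: 1.77
tool_pos: [0.5002, 0.0726, 0.1991]
eef_rot: [0.993, 0.115, 0.0, -0.001]
contact_force: [-0.6, -0.5, 1.3]
opening: 1.002
finger_force: 0.0
```

Run:
```python
from h import *
im,d,c=snap('wrist');np.savez('wrist1.npz',im=im,d=d,P=cloud(im,d,c));cv2.imwrite('pics/w1.png',im[...,::-1])
print(w2j(sensors.get_state()['tool_pos']))
plan([*j2w(-110,10),.025],13.76)
```

```text
[-112.7605915    -0.47419563]
shift [ 0.0094 -0.0351  0.5808] turn -0.0022 clock 1.8167 yaw 12.98 rows 4.186485930034998 0.10897640865720916
```

View pics/w1.png

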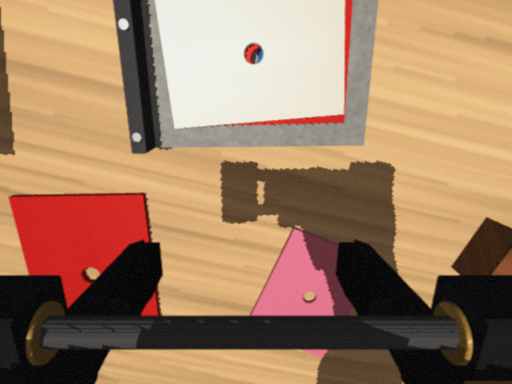

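The wrist view shows the stack's near edge along rows 115–128 and all the fingers clear in front of the board. I'll lower there and push toward the far fence.

>>> send_rows:
  rows: "0.009 -0.03 0.3 -0.002;0.009 -0.03 0.4 -0.002;0.009 -0.03 0.5 -0.002;0.009 -0.03 0.55 -0.002;0.009 -0.03 0.58 -0.002;0.009 -0.03 0.58 -0.002;0.009 -0.03 0.58 -0.002"

```text
clock: 2.4
tool_pos: [0.5004, 0.0767, 0.0268]
eef_rot: [0.993, 0.117, 0.0, 0.001]
contact_force: [0.0, -0.4, 0.5]
opening: 0.999
finger_force: 0.0
```

>>> send_rows:
  rows: "0.015 0 0 0;0.03 0 0 0;0.045 0 0 0;0.06 0 0 0;0.075 0 0 0;0.09 0 0 0;0.105 0 0 0;0.12 0 0 0;0.135 0 0 0;0.15 0 0 0"

```text
clock: 3.23
tool_pos: [0.542, 0.0886, 0.0254]
eef_rot: [0.993, 0.118, -0.002, 0.0]
contact_force: [-3.9, -1.2, 2.9]
opening: 0.995
finger_force: 2.2
```

Run:
```python
from h import *
print(w2j(sensors.get_state()['tool_pos']),sensors.get_state()['contact_force'])
plan([*j2w(-52,10),.0245],13.76)
```

```text
[-66.71157108   7.92494945] [-3.88337492 -1.21510707  2.90741035]
shift [ 0.049  -0.0071  0.0027] turn -0.0005 clock 3.2333 yaw 13.58 rows 0.35692766554100536 0.025794170382015848
```

>>> send_rows:
  rows: "0.01 0 0.002 0;0.018 0 0.002 0;0.024 0 0.002 0;0.03 0 0.002 0;0.036 0 0.002 0;0.042 0 0.002 0;0.042 0 0.002 0"

```text
clock: 3.82
tool_pos: [0.5545, 0.0913, 0.0249]
eef_rot: [0.993, 0.118, -0.002, 0.0]
contact_force: [-5.2, -1.7, 1.4]
opening: 0.999
finger_force: 2.9
```

>>> send_rows:
  rows: "0.004 0 0 0;0.008 0 0 0;0.012 0 0 0;0.012 0 0 0"

```text
clock: 4.15
tool_pos: [0.5557, 0.0915, 0.0247]
eef_rot: [0.993, 0.118, -0.004, 0.001]
contact_force: [-8.5, -1.6, 3.9]
opening: 0.998
finger_force: 4.6
```

Run:
```python
from h import *
print(w2j(sensors.get_state()['tool_pos']),sensors.get_state()['contact_force'])
```

```text
[-52.70407131   7.42239451] [-8.5180034  -1.58523702  3.90185998]
```

>>> send_rows:
  rows: "0.01 0 0 0;0.02 0 0 0;0.03 0 0 0;0.03 0 0 0"

```text
clock: 4.48
tool_pos: [0.5558, 0.0914, 0.0244]
eef_rot: [0.993, 0.119, -0.013, 0.002]
contact_force: [-23.5, -4.6, 18.1]
opening: 0.999
finger_force: 12.2
```

Run:
```python
from h import *
s=sensors.get_state()
print(w2j(s['tool_pos']),s['contact_force'],s['moment'],R.from_quat(s['eef_rot']).as_euler('xyz',degrees=True))
im,d,c=snap('top');np.savez('top1.npz',im=im,d=d,P=cloud(im,d,c))
cv2.imwrite('pics/t1.png',cv2.resize(im[115:215,165:285,::-1],(720,600),interpolation=cv2.INTER_CUBIC))
```

```text
[-52.67000152   7.35110583] [-23.48375687  -4.64517321  18.07446302] [-0.8063414   4.70635954  0.21013739] [179.9323542    1.52110929  13.61680481]
```

View pics/t1.png

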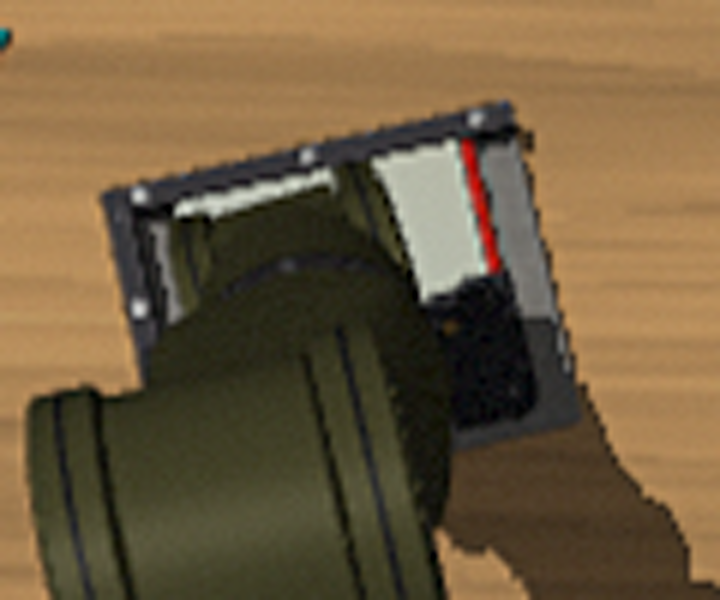

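The stack is hard against the far fence: 23 N with no further motion. Now I'll back off, rise and turn for the left-fence push.

>>> send_rows:
  rows: "-0.08 0 0 0;-0.18 0 0 0;-0.18 0 -0.1 0;-0.18 0 -0.25 0;-0.18 0 -0.25 0"

```text
clock: 4.95
tool_pos: [0.5208, 0.083, 0.1054]
eef_rot: [0.993, 0.118, 0.006, -0.001]
contact_force: [0.8, 0.8, 0.8]
opening: 1.002
finger_force: 0.0
```

Run:
```python
from h import *
s=sensors.get_state();print(s['q'].round(2),s['tool_pos'])
print(j2w(10,-120))
plan([*j2w(10,-120),.11],103.76);plan([*j2w(10,-120),.11],-76.24)
```

```text
[-0.22  0.77 -0.04  1.99  0.07  0.37 -1.65] [0.52080833 0.08295074 0.10537668]
[ 0.64695566 -0.01737751]
shift [ 0.3307  0.4236 -0.0111] turn -0.2506 clock 4.95 yaw 13.54 rows 3.8668111002830265 12.601131467046375
shift [ 0.3307  0.4236 -0.0111] turn 0.2494 clock 4.95 yaw 13.54 rows 3.8668111002830265 12.538533337422894
```

>>> send_rows:
  rows: "0.15 0.42 0 0.19;0.15 0.42 0 0.19;0.15 0.42 0 0.19;0.33 0.42 0 0.19;0.33 0.42 0 0.19;0.33 0.42 0 0.19;0.33 0.42 0 0.19;0.33 0.42 0 0.19;0.33 0.42 0 0.19;0.33 0.42 0 0.19"
  jaw: -0.36

```text
clock: 5.78
tool_pos: [0.6439, -0.017, 0.1004]
eef_rot: [0.887, -0.463, 0.002, -0.001]
contact_force: [0.5, 0.9, 0.0]
opening: 0.682
finger_force: 0.0
```

>>> send_rows:
  rows: "0 0 0 0.06;0 0 0 0.06;0 0 0 0.06;0 0 0 0.06;0 0 0 0.06"

```text
clock: 6.2
tool_pos: [0.6431, -0.017, 0.1003]
eef_rot: [0.787, -0.617, 0.001, -0.0]
contact_force: [-0.0, -0.2, 0.2]
opening: 0.681
finger_force: 0.0
```

Run:
```python
from h import *
s=sensors.get_state();print(s['q'].round(2),s['tool_pos'],s['opening'],w2j(s['tool_pos']))
plan([*j2w(10,-125),.0245],-76.24)
im,d,c=snap('top');np.savez('top2.npz',im=im,d=d,P=cloud(im,d,c))
cv2.imwrite('pics/t2.png',cv2.resize(im[115:215,165:285,::-1],(720,600),interpolation=cv2.INTER_CUBIC))
```

```text
[-0.23  0.92  0.35  1.63 -0.45  0.67 -2.55] [ 0.6430732  -0.01700816  0.10028124] 0.681309689736313 [   6.31682182 -118.71778431]
shift [ 0.0205 -0.0117  0.2527] turn 0.0001 clock 6.2 yaw -76.2 rows 1.8256675247466831 0.005954923558993969
```

View pics/t2.png

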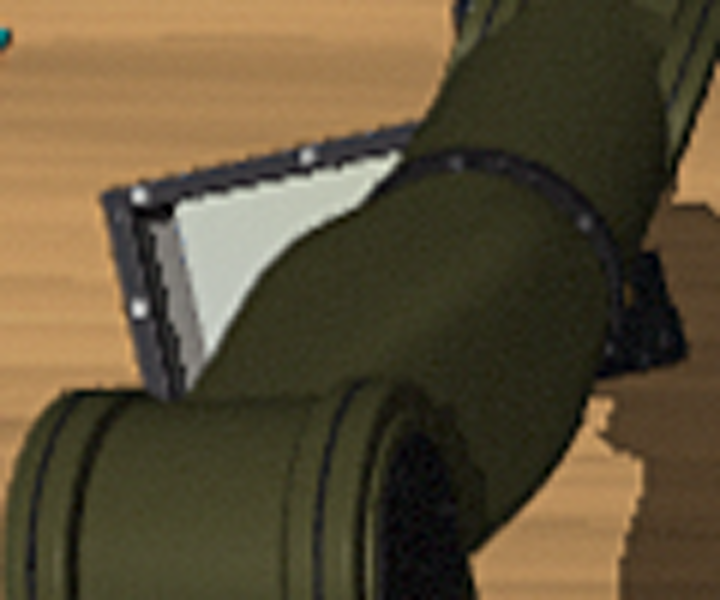

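Joint 7 is close to its limit this way round, so I'll turn the tool half round the other way.

>>> send_rows:
  rows: "0.02 -0.012 0 -0.19;0.02 -0.012 0 -0.19;0.02 -0.012 0 -0.19;0.02 -0.012 0 -0.19;0.02 -0.012 0 -0.19;0.02 -0.012 0 -0.19;0.02 -0.012 0 -0.19;0.02 -0.012 0 -0.19;0.02 -0.012 0 -0.19;0.02 -0.012 0 -0.19"

```text
clock: 7.08
tool_pos: [0.6475, -0.0224, 0.1005]
eef_rot: [0.998, -0.066, 0.001, -0.0]
contact_force: [-0.2, -0.1, -0.1]
opening: 0.68
finger_force: 0.0
```

>>> send_rows:
  rows: "0 0 0 -0.19;0 0 0 -0.19;0 0 0 -0.19;0 0 0 -0.19;0 0 0 -0.19;0 0 0 -0.19;0 0 0 -0.19;0 0 0 -0.19;0 0 0 -0.19;0 0 0 -0.19"

```text
clock: 7.92
tool_pos: [0.6475, -0.0226, 0.1005]
eef_rot: [0.862, 0.506, 0.001, 0.0]
contact_force: [-0.6, -0.8, 0.1]
opening: 0.682
finger_force: 0.0
```

>>> send_rows:
  rows: "0 0 0 -0.12;0 0 0 -0.12;0 0 0 -0.12;0 0 0 -0.12;0 0 0 -0.12;0 0 0 -0.12;0 0 0 -0.12"

```text
clock: 8.5
tool_pos: [0.6473, -0.0228, 0.1003]
eef_rot: [0.617, 0.787, 0.001, 0.0]
contact_force: [-0.3, -1.1, 0.1]
opening: 0.684
finger_force: 0.0
```

Run:
```python
from h import *
s=sensors.get_state();print(s['q'].round(2),s['tool_pos'],s['opening'],w2j(s['tool_pos']))
plan([*j2w(10,-125),.0245],103.76)
```

```text
[ 0.22  0.93 -0.49  1.59  0.57  0.77 -0.28] [ 0.64730112 -0.02276377  0.1002677 ] 0.6843131898659167 [   9.05439554 -125.31383832]
shift [0.001  0.0027 0.2526] turn 0.0002 clock 8.5 yaw 103.82 rows 1.8171283885017795 0.008074653967807405
```

>>> send_rows:
  rows: "0 0.003 0.1 0;0 0.003 0.18 0;0 0.003 0.23 0;0 0.003 0.252 0;0 0.003 0.252 0;0 0.003 0.252 0"

```text
clock: 9.0
tool_pos: [0.6481, -0.0216, 0.0251]
eef_rot: [0.619, 0.786, 0.0, 0.0]
contact_force: [-0.5, -0.0, 0.3]
opening: 0.684
finger_force: 0.0
```

>>> send_rows:
  rows: "0.02 0 0 0;0.04 0 0 0;0.06 0 0 0;0.075 0 0 0;0.09 0 0 0;0.105 0 0 0;0.12 0 0 0;0.135 0 0 0;0.15 0 0 0;0.165 0 0 0"

```text
clock: 9.83
tool_pos: [0.6362, 0.0244, 0.0248]
eef_rot: [0.619, 0.785, -0.001, 0.001]
contact_force: [1.3, -6.1, 5.1]
opening: 0.681
finger_force: 2.8
```

>>> send_rows:
  rows: "0.008 0 0 0;0.016 0 0 0;0.024 0 0 0;0.032 0 0 0;0.04 0 0 0;0.048 0 0 0;0.056 0 0 0;0.056 0 0 0"

```text
clock: 10.5
tool_pos: [0.634, 0.0331, 0.0249]
eef_rot: [0.62, 0.784, -0.005, 0.005]
contact_force: [4.4, -15.8, 5.8]
opening: 0.681
finger_force: 8.4
```

Run:
```python
from h import *
s=sensors.get_state();print(s['q'].round(2),s['opening'],w2j(s['tool_pos']),s['contact_force'],R.from_quat(s['eef_rot']).as_euler('xyz',degrees=True))
```

```text
[ 0.08  1.02 -0.4   1.65  0.64  0.61 -0.45] 0.6806380178068312 [  9.45304581 -67.88469789] [  4.4065339  -15.82354709   5.77311528] [-179.9573357     0.77981447  103.34517652]
```

>>> send_rows:
  rows: "0.008 0 0 -0.001;0.016 0 0 -0.001;0.016 0 0 -0.001;0.016 0 0 -0.001"

```text
clock: 10.83
tool_pos: [0.634, 0.0332, 0.0249]
eef_rot: [0.619, 0.785, -0.006, 0.007]
contact_force: [6.6, -22.2, 4.6]
opening: 0.679
finger_force: 11.6
```

>>> send_rows:
  rows: "-0.08 0 0 0;-0.18 0 0 0;-0.25 0 -0.1 0;-0.25 0 -0.25 0;-0.35 0 -0.45 0;-0.35 0 -0.45 0;-0.35 0 -0.45 0"

```text
clock: 11.42
tool_pos: [0.6603, -0.0563, 0.1654]
eef_rot: [0.618, 0.786, 0.004, 0.004]
contact_force: [0.1, -0.4, 0.2]
opening: 0.682
finger_force: 0.0
```

Run:
```python
from h import *
s=sensors.get_state();print(s['q'].round(2),s['tool_pos'],w2j(s['tool_pos']))
plan([*j2w(-90,8),.16],13.76)
im,d,c=snap('wrist');P=cloud(im,d,c);np.savez('wrist3.npz',im=im,d=d,P=P);jj=w2j(P)
m=(d>0)&(P[...,2]>.035)&(abs(jj[...,0]-15)<80)&(abs(jj[...,1]-20)<90);i=im.astype(int)
w=m&(i[...,0]>140)&(i[...,2]>130);print('white',rect(jj[w]/1000),np.median(P[w][:,2]))
cv2.imwrite('pics/w3.png',im[...,::-1])
```

```text
[ 0.29  0.86 -0.54  1.51  0.53  0.9  -0.18] [ 0.66033582 -0.05630399  0.16538176] [  13.73728417 -160.99185461]
shift [ 0.563  -0.3466  0.0128] turn 0.2498 clock 11.4167 yaw 103.7 rows 4.756952087936484 12.560872772368452
white ((12.956462860107422, -38.43840026855469), (112.4167251586914, 36.43433380126953), 0.05011846125125885) 0.04598255443681437
```

View pics/w3.png

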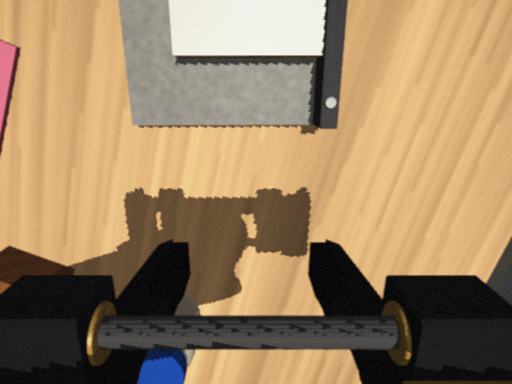

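The plates look square and flush at this end (edge at row 55, fence at cols 325–335). A second push toward the far fence will make sure.

>>> send_rows:
  rows: "0 -0.4 0 0.19;0 -0.4 0 0.19;0 -0.4 0 0.19;0 -0.4 0 0.19;0.56 -0.4 0 0.19;0.56 -0.4 0 0.19;0.56 -0.4 0 0.19;0.56 -0.4 0 0.19;0.56 -0.4 0 0.19;0.56 -0.4 0 0.19"
  jaw: -1

```text
clock: 12.3
tool_pos: [0.4966, 0.0853, 0.1582]
eef_rot: [0.952, 0.307, -0.001, -0.002]
contact_force: [0.5, -0.9, -1.0]
opening: 0.998
finger_force: 0.0
```

>>> send_rows:
  rows: "0 0 0 0.06;0 0 0 0.06;0 0 0 0.06;0 0 0 0.06;0 0 0 0.06"

```text
clock: 12.72
tool_pos: [0.4979, 0.0805, 0.1585]
eef_rot: [0.992, 0.124, -0.001, -0.0]
contact_force: [0.4, -0.2, -0.4]
opening: 1.001
finger_force: 0.0
```

Run:
```python
from h import *
s=sensors.get_state();print(s['q'].round(2),s['tool_pos'],w2j(s['tool_pos']))
plan([*j2w(-85,15),.0245],13.76)
im,d,c=snap('wrist');P=cloud(im,d,c);np.savez('wrist4.npz',im=im,d=d,P=P);jj=w2j(P)
m=(d>0)&(P[...,2]>.035)&(abs(jj[...,0]-15)<80)&(abs(jj[...,1]-20)<90);i=im.astype(int)
w=m&(i[...,0]>140)&(i[...,2]>130);print('white',rect(jj[w]/1000),np.percentile(jj[w],[.5,99.5],axis=0))
```

```text
[-0.22  0.66 -0.05  2.01  0.07  0.48 -1.64] [0.49792946 0.08053579 0.15845429] [-111.46002137   10.54993376]
shift [ 0.0894 -0.014   0.4463] turn 0.0012 clock 12.7167 yaw 14.2 rows 3.2761417318898247 0.06199954436183375
white ((-8.691158294677734, 25.372787475585938), (69.67060852050781, 163.99481201171875), 0.23983441293239594) [[-42.72892374 -55.70178507]
 [ 25.76237869 100.60686864]]
```

>>> send_rows:
  rows: "0.03 -0.014 0.15 0.001;0.05 -0.014 0.28 0.001;0.05 -0.014 0.4 0.001;0.05 -0.014 0.446 0.001;0.05 -0.014 0.446 0.001;0.05 -0.014 0.446 0.001"

```text
clock: 13.27
tool_pos: [0.5119, 0.0874, 0.025]
eef_rot: [0.993, 0.119, -0.001, -0.0]
contact_force: [0.2, 0.1, -0.3]
opening: 1.0
finger_force: 0.0
```

>>> send_rows:
  rows: "0.03 0 0 0;0.06 0 0 0;0.09 0 0 0;0.11 0 0 0;0.125 0 0 0;0.14 0 0 0;0.15 0 0 0;0.16 0 0 0;0.17 0 0 0;0.17 0 0 0"

```text
clock: 14.1
tool_pos: [0.5544, 0.0972, 0.0253]
eef_rot: [0.993, 0.119, -0.008, 0.001]
contact_force: [-11.0, -2.5, 9.6]
opening: 1.0
finger_force: 6.4
```

Run:
```python
from h import *
s=sensors.get_state();print(s['tool_pos'],w2j(s['tool_pos']),s['contact_force'],R.from_quat(s['eef_rot']).as_euler('xyz',degrees=True))
```

```text
[0.55442993 0.0971614  0.0252896 ] [-52.62659398  13.25945467] [-10.95114463  -2.54910951   9.56299027] [179.96111265   0.94358042  13.61890403]
```

>>> send_rows:
  rows: "0.01 0 0 0;0.02 0 0 0;0.02 0 0 0;-0.05 0 0 0;-0.15 0 0 0;-0.2 0 -0.1 0;-0.28 0 -0.4 0;-0.28 0 -0.6 0;-0.28 0 -0.6 0;-0.28 0 -0.6 0"

```text
clock: 14.93
tool_pos: [0.4808, 0.0794, 0.2093]
eef_rot: [0.993, 0.118, 0.002, -0.0]
contact_force: [-0.2, 0.8, -0.2]
opening: 1.001
finger_force: 0.0
```

Run:
```python
from h import *
s=sensors.get_state();print(s['q'].round(2),s['tool_pos'])
plan([.4645,-.2285,.22],13.76)
im,d,c=snap('wrist');cv2.imwrite('pics/w5.png',im[...,::-1])
im,d,c=snap('side');P=cloud(im,d,c);np.savez('side5.npz',im=im,d=d,P=P)
cv2.imwrite('pics/s5.png',cv2.resize(im[140:225,230:335,::-1],(740,600),interpolation=cv2.INTER_CUBIC))
```

```text
[-0.22  0.56 -0.06  2.01  0.06  0.57 -1.65] [0.48084605 0.07942313 0.20926379]
shift [-0.2937  0.985  -0.0366] turn -0.0005 clock 14.9333 yaw 13.57 rows 7.3991255591084055 0.02666701417063545
```

View pics/w5.png

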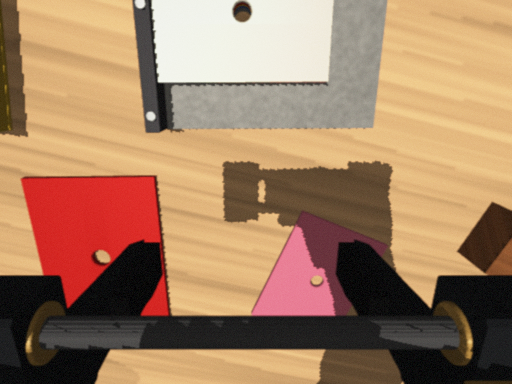

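View pics/s5.png

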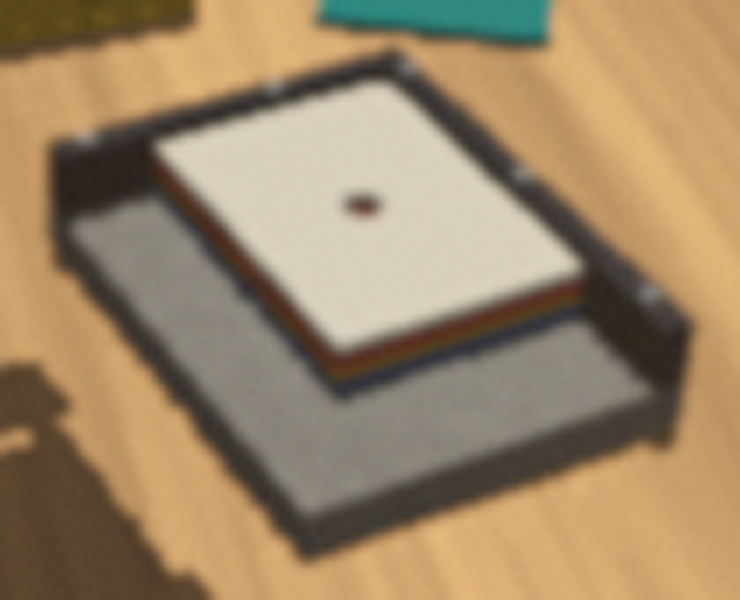

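All four plates are flush and home against both fences: in the wrist view the hole is at (242,11), and the side view shows clean edges. Next I'll locate the hole and the pin.

```bash
cat > hole.py <<'E'
from h import *
def ray(u,v,c,z,shape=(384,512)):
    f=shape[0]/2/np.tan(np.radians(c['fov_y'])/2);M=np.array(c['world_from_camera'])
    r=M[:3,:3]@np.array([(u-c['cx'])/f,(v-c['cy'])/f,1]);return M[:3,3]+r*(z-M[2,3])/r[2]
def hole(name,est,z=.046):
    im,d,c=snap(name);P=cloud(im,d,c);i=im.astype(int)
    # project estimate
    M=np.linalg.inv(np.array(c['world_from_camera']));p=M[:3,:3]@np.array([*est,z])+M[:3,3];f=192/np.tan(np.radians(c['fov_y'])/2)
    u,v=p[0]/p[2]*f+c['cx'],p[1]/p[2]*f+c['cy'];rr=int(14e-3/p[2]*f)+1
    m=np.zeros(i.shape[:2],np.uint8);cv2.circle(m,(int(u),int(v)),rr,1,-1)
    k=(m>0)&(i.min(2)<130);vv,uu=np.nonzero(k)
    w=ray((uu.min()+uu.max())/2,(vv.min()+vv.max())/2,c,z);print(name,(u,v),rr,k.sum(),uu.min(),uu.max(),vv.min(),vv.max(),'hole',w,w2j(w));return w
if __name__=='__main__':
    for n in('wrist','top','side'): hole(n,j2w(15,20))
    s=sensors.get_state();print(s['tool_pos'],s['eef_rot'])
E
python3 hole.py
```

```text
wrist (np.float64(241.00997059259146), np.float64(12.59162757082666)) 17 309 233 250 5 25 hole [0.61683842 0.11897806 0.046     ] [13.1800215  19.60579815]
top (np.float64(214.10668926601687), np.float64(162.30136130585197)) 5 22 212 216 160 164 hole [0.61946035 0.12014512 0.046     ] [16.00429295 20.11572307]
side (np.float64(280.91998310303416), np.float64(168.06534432550973)) 5 12 279 283 168 170 hole [0.61738866 0.11531852 0.046     ] [12.84402908 15.92040807]
[0.48032791 0.07942661 0.2053537 ] [ 9.92984991e-01  1.18240205e-01 -2.38351213e-04  6.70483328e-05]
```

>>> send_rows:
  rows: "-0.45 0.9 0 0;-0.45 0.9 0 0;-0.45 0.9 0 0;-0.45 0.9 0 0;-0.45 0.9 0 0;-0.45 0.9 0 0;-0.45 0.9 0 0;-0.45 0.9 0 0;-0.45 0.9 0 0;-0.45 0.9 0 0"

```text
clock: 16.02
tool_pos: [0.4123, -0.2141, 0.2045]
eef_rot: [0.993, 0.118, -0.001, -0.001]
contact_force: [0.1, 0.7, -0.2]
opening: 1.0
finger_force: 0.0
```

Run:
```python
from h import *
s=sensors.get_state();print(s['tool_pos'],s['clock'])
im,d,c=snap('wrist');P=cloud(im,d,c);np.savez('wrist6.npz',im=im,d=d,P=P);i=im.astype(int)
o=(d>0)&(P[...,2]>.06)&(np.hypot(P[...,0]-.4645,P[...,1]+.2285)<.03)
print('all',o.sum(),rect(P[o][:,:2]))
o&=P[...,2]>.095
print('handletop',o.sum(),rect(P[o][:,:2]),P[o].mean(0))
t=(d>0)&(abs(P[...,2]-.05)<.004)&(np.hypot(P[...,0]-.4645,P[...,1]+.2285)<.06);print('stand',rect(P[t][:,:2]))
cv2.imwrite('pics/w6.png',im[...,::-1])
```

```text
[ 0.41227297 -0.21407149  0.20446124] 16.0167
all 7061 ((451.5959777832031, -233.59271240234375), (39.978782653808594, 40.69072723388672), 65.45866394042969)
handletop 6931 ((451.5334777832031, -233.51766967773438), (39.88323974609375, 40.698577880859375), 64.93181610107422) [ 0.44644988 -0.23662896  0.26358646]
stand ((462.8643493652344, -229.7691650390625), (70.14484405517578, 70.25562286376953), 79.71941375732422)
```

Run:
```python
from h import *
z=np.load('wrist6.npz');P=z['P'];d=z['d'];i=z['im'].astype(int)
b=(d>0)&(np.hypot(P[...,0]-.463,P[...,1]+.2295)<.035)&(P[...,2]<.115)
o=b&(P[...,2]>.099);print('top',o.sum(),rect(P[o][:,:2]),P[o].mean(0))
o=b&(P[...,2]>.06);print('handle',o.sum(),rect(P[o][:,:2]))
s=sensors.get_state();plan([.4637,-.2292,.066],13.6);print(s['clock'])
```

```text
top 788 ((463.2308654785156, -229.59727478027344), (22.833581924438477, 23.171463012695312), 40.25056838989258) [ 0.46346613 -0.22927122  0.10480434]
handle 936 ((463.1394958496094, -229.6079559326172), (23.06688690185547, 23.205387115478516), 34.939849853515625)
shift [0.1522 0.094  0.4621] turn 0.0002 clock 16.0667 yaw 13.67 rows 3.5646888751407304 0.010468006609776575
16.0667
```

>>> send_rows:
  rows: "0.08 0.05 0 0;0.152 0.094 0 0;0.152 0.094 0.05 0;0.152 0.094 0.15 0;0.152 0.094 0.27 0;0.152 0.094 0.37 0;0.152 0.094 0.44 0;0.152 0.094 0.462 0;0.152 0.094 0.462 0;0.152 0.094 0.462 0"

```text
clock: 16.9
tool_pos: [0.4645, -0.2299, 0.0674]
eef_rot: [0.993, 0.119, 0.0, -0.0]
contact_force: [0.4, 0.3, 0.9]
opening: 0.995
finger_force: 0.0
```

Run:
```python
from h import *
s=sensors.get_state();print(s['q'].round(2));plan([.4638,-.2292,.066],13.6)
```

```text
[ 0.41  0.84 -0.07  2.01  0.18  0.3  -1.14]
shift [-0.0018 -0.0028  0.0048] turn 0.0003 clock 16.9 yaw 13.71 rows 0.042117980272376794 0.014989882210818005
```

>>> send_rows:
  rows: "-0.001 -0.002 0.004 0;-0.001 -0.002 0.004 0;-0.001 -0.002 0.004 0;-0.001 -0.002 0.004 0;-0.001 -0.002 0.004 0;-0.001 -0.002 0.004 0;-0.001 -0.002 0.004 0;-0.001 -0.002 0.004 0;-0.001 -0.002 0.004 0;-0.001 -0.002 0.004 0"
  jaw: 1
  force: 30

```text
clock: 17.73
tool_pos: [0.4633, -0.2308, 0.0659]
eef_rot: [0.993, 0.118, -0.0, -0.0]
contact_force: [0.6, -0.4, 0.1]
opening: 0.267
finger_force: 8.7
```

Run:
```python
from h import *
s=sensors.get_state();print(s['tool_pos'],s['opening'],s['finger_force'],s['contact_force'],s['moment'])
```

```text
[ 0.46331055 -0.23080822  0.06587485] 0.26744172732886107 8.713227678090334 [ 0.56375501 -0.43288569  0.14739665] [-0.20216021 -0.05447933 -0.02580386]
```

>>> send_rows:
  rows: "0 0 -0.03 0;0 0 -0.07 0;0 0 -0.12 0;0 0 -0.18 0;0 0 -0.25 0;0 0 -0.32 0;0 0 -0.4 0;0 0 -0.4 0"

```text
clock: 18.4
tool_pos: [0.4654, -0.2318, 0.1902]
eef_rot: [0.993, 0.118, 0.003, 0.002]
contact_force: [0.2, -0.4, -1.1]
opening: 0.262
finger_force: 30.0
```

Run:
```python
from h import *
s=sensors.get_state();print(s['tool_pos'],s['opening'],s['finger_force'],s['contact_force'])
plan([.6175,.1187,.186],13.7)
```

```text
[ 0.46543557 -0.23180381  0.19018959] 0.26247814580993245 29.999970753760863 [ 0.19411708 -0.38132971 -1.08538219]
shift [ 0.7664 -1.0172  0.014 ] turn -0.0004 clock 18.4 yaw 13.55 rows 9.16287040415838 0.021244303486708232
```

>>> send_rows:
  rows: "0.1 -0.13 0 0;0.2 -0.27 0 0;0.3 -0.4 0 0;0.4 -0.53 0 0;0.5 -0.66 0 0;0.6 -0.79 0 0;0.68 -0.9 0 0;0.74 -0.97 0 0;0.76 -0.99 0.01 0;0.76 -0.99 0.01 0"

```text
clock: 19.23
tool_pos: [0.617, 0.1239, 0.1822]
eef_rot: [0.992, 0.124, 0.002, -0.004]
contact_force: [0.8, 1.8, -1.0]
opening: 0.261
finger_force: 30.0
```

Run:
```python
from h import *
s=sensors.get_state();print(s['tool_pos'],s['q'].round(2),R.from_quat(s['eef_rot']).as_euler('xyz',degrees=True))
plan([.6175,.1187,.108],13.7)
im,d,c=snap('side');P=cloud(im,d,c);np.savez('side7.npz',im=im,d=d,P=P)
cv2.imwrite('pics/s7.png',cv2.resize(im[100:230,210:370,::-1],(738,600),interpolation=cv2.INTER_CUBIC))
```

```text
[0.61700118 0.12389426 0.18223922] [-0.23  0.76 -0.06  1.62  0.05  0.77 -1.63] [-179.53288513   -0.28637021   14.27510658]
shift [-0.0039  0.0192  0.2473] turn 0.0016 clock 19.2333 yaw 14.28 rows 1.784709456088177 0.08032214844900097
```

View pics/s7.png

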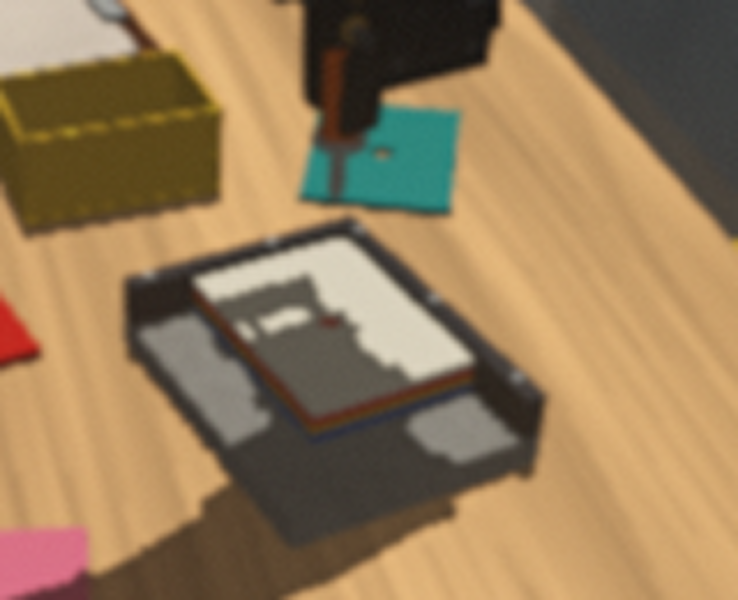

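The pin hangs upright in the grip (at 335,130 in the crop), above the stack with its hole at (330,320). I'll settle and descend to just above the plate.

>>> send_rows:
  rows: "-0.002 0.01 0.1 0.001;-0.002 0.01 0.18 0.001;-0.002 0.01 0.24 0.001;-0.002 0.01 0.24 0.001;-0.002 0.01 0.24 0.001;-0.002 0.01 0.24 0.001"

```text
clock: 19.78
tool_pos: [0.6159, 0.1077, 0.1119]
eef_rot: [0.993, 0.115, 0.001, 0.0]
contact_force: [0.1, 0.1, -0.2]
opening: 0.26
finger_force: 30.0
```

Run:
```python
from h import *
s=sensors.get_state();print(s['tool_pos'],w2j(s['tool_pos']),R.from_quat(s['eef_rot']).as_euler('xyz',degrees=True),s['contact_force'])
plan([.6175,.1187,.108],13.7)
# pin shank tip seen from side & hole relative: shank pixels
im,d,c=snap('side');P=cloud(im,d,c);np.savez('side8.npz',im=im,d=d,P=P)
M=np.linalg.inv(np.array(c['world_from_camera']));f=192/np.tan(np.radians(c['fov_y'])/2)
def pr(p): q=M[:3,:3]@np.array(p)+M[:3,3];return q[0]/q[2]*f+c['cx'],q[1]/q[2]*f+c['cy']
x,y,_=s['tool_pos'];print('tip pred',pr([x,y,.054]),'hole pred',pr([.6175,.1187,.046]))
cv2.imwrite('pics/s8.png',cv2.resize(im[130:190,250:320,::-1],(700,600),interpolation=cv2.INTER_CUBIC))
```

```text
[0.61588819 0.10774246 0.11188049] [9.5846198  8.91866204] [ 1.79978337e+02 -6.78668790e-02  1.31673712e+01] [ 0.08810016  0.05218944 -0.24291387]
shift [ 0.0135 -0.0343  0.0129] turn -0.0015 clock 19.7833 yaw 13.17 rows 0.2814288726334994 0.0743894915677769
tip pred (np.float64(281.4342625326952), np.float64(168.27796817381815)) hole pred (np.float64(280.69312080669806), np.float64(168.32624242238225))
```

View pics/s8.png

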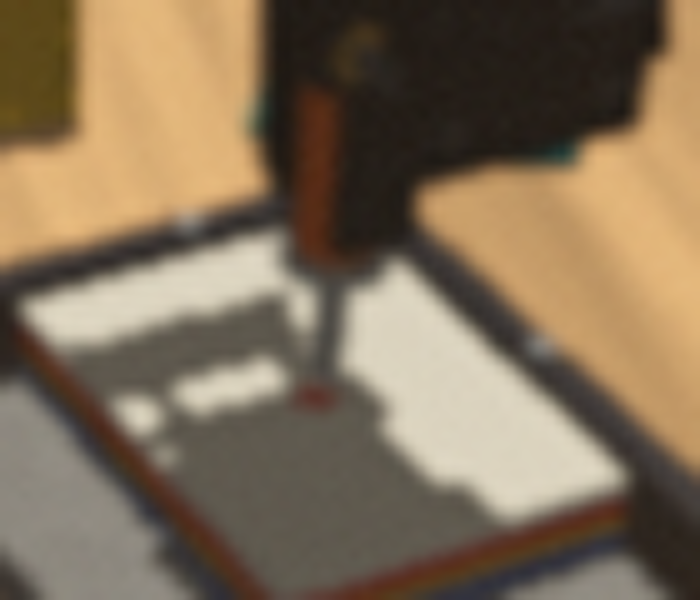

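The tip, at (323,375) in the crop, is a little behind the hole at (315,397), and prediction and measurement agree. I'll correct by the measured shift.

>>> send_rows:
  rows: "0.013 -0.034 0 -0.001;0.013 -0.034 0 -0.001;0.013 -0.034 0 -0.001;0.013 -0.034 0 -0.001;0.013 -0.034 0 -0.001;0.013 -0.034 0 -0.001;0.013 -0.034 0 -0.001"

```text
clock: 20.42
tool_pos: [0.6168, 0.1188, 0.1109]
eef_rot: [0.993, 0.118, -0.0, 0.0]
contact_force: [-0.1, 0.0, -1.4]
opening: 0.263
finger_force: 30.0
```

Run:
```python
from h import *
s=sensors.get_state();print(s['tool_pos'],s['contact_force'],s['qd'].round(3))
plan([.6175,.1187,.062],13.7)
```

```text
[0.61683306 0.11883538 0.11090968] [-0.14651521  0.0329129  -1.40301049] [ 0.     0.002 -0.001 -0.001 -0.001 -0.002 -0.001]
shift [0.0021 0.0009 0.163 ] turn -0.0004 clock 20.4167 yaw 13.55 rows 1.1730075943143083 0.020360751576459998
```

>>> send_rows:
  rows: "0.002 0 0.015 0;0.002 0 0.03 0;0.002 0 0.045 0;0.002 0 0.06 0;0.002 0 0.07 0;0.002 0 0.08 0;0.002 0 0.08 0"

```text
clock: 21.0
tool_pos: [0.6169, 0.1192, 0.086]
eef_rot: [0.993, 0.118, -0.001, 0.0]
contact_force: [0.1, -0.4, -1.1]
opening: 0.265
finger_force: 30.0
```

Run:
```python
from h import *
s=sensors.get_state();print(s['tool_pos'],s['contact_force'],s['moment'])
plan([.6175,.1187,.062],13.7)
```

```text
[0.61692916 0.1192006  0.08604902] [ 0.05508008 -0.43906326 -1.0724971 ] [ 0.00165337 -0.00872692  0.00694315]
shift [0.0016 0.0021 0.0802] turn -0.0003 clock 21.0 yaw 13.57 rows 0.5770023421908241 0.017537873630539786
```

The pin entered freely: 16 mm below the plate top with no contact force. Continuing down.

>>> send_rows:
  rows: "0 0 0.015 0;0 0 0.03 0;0 0 0.045 0;0 0 0.06 0;0 0 0.07 0;0 0 0.076 0;0 0 0.08 0;0 0 0.08 0"

```text
clock: 21.67
tool_pos: [0.6173, 0.1192, 0.0627]
eef_rot: [0.993, 0.118, -0.0, 0.0]
contact_force: [0.1, -1.1, -0.4]
opening: 0.26
finger_force: 30.0
```

Run:
```python
from h import *
s=sensors.get_state();print(s['tool_pos'],s['contact_force'],s['moment'],s['opening'])
```

```text
[0.61733092 0.11924257 0.06266185] [ 0.13429089 -1.12372031 -0.41708888] [-0.00152261  0.02527384  0.00621847] 0.2600739023583692
```

>>> send_rows:
  rows: "0 0 0.003 0;0 0 0.005 0;0 0 0.005 0"

```text
clock: 21.92
tool_pos: [0.6177, 0.1193, 0.0619]
eef_rot: [0.993, 0.118, 0.0, 0.0]
contact_force: [-0.7, -0.4, 2.9]
opening: 0.26
finger_force: 30.0
```

>>> send_rows:
  rows: "0 0 0 0;0 0 0 0;0 0 0 0;0 0 0 0;0 0 0 0;0 0 0 0"
  jaw: -1

```text
clock: 22.42
tool_pos: [0.6174, 0.1193, 0.0613]
eef_rot: [0.993, 0.118, -0.0, 0.0]
contact_force: [-0.3, -0.4, 0.5]
opening: 0.694
finger_force: 0.0
```

>>> send_rows:
  rows: "0 0 -0.05 0;0 0 -0.12 0;0 0 -0.2 0;0 0 -0.3 0;-0.2 0 -0.4 0;-0.4 0 -0.45 0;-0.45 0 -0.45 0;-0.45 0 -0.45 0;-0.45 0 -0.45 0"

```text
clock: 23.17
tool_pos: [0.4817, 0.086, 0.1975]
eef_rot: [0.993, 0.118, -0.002, 0.001]
contact_force: [-1.0, 0.4, 1.5]
opening: 1.001
finger_force: 0.0
```

Run:
```python
from h import *
s=sensors.get_state();print(s['clock'],s['tool_pos'],s['contact_force'],s['opening'])
im,d,c=snap('wrist');P=cloud(im,d,c);jj=w2j(P);i=im.astype(int)
b=(d>0)&(np.hypot(jj[...,0]-14,jj[...,1]-20)<40)&(P[...,2]<.12)
o=b&(P[...,2]>.09);print('handle',o.sum(),rect(jj[o]/1000),np.median(P[o][:,2]))
for n in ('side','top'):
    im,d,c=snap(n);P=cloud(im,d,c);jj=w2j(P);i=im.astype(int)
    b=(d>0)&(np.hypot(jj[...,0]-14,jj[...,1]-20)<35)&(P[...,2]<.12)&(P[...,2]>.075);print(n,b.sum(),rect(jj[b]/1000) if b.sum()>4 else '',P[b][:,2].max() if b.sum() else '')
    w=(d>0)&(P[...,2]>.038)&(P[...,2]<.05)&(i[...,0]>130)&(i[...,2]>110)&(abs(jj[...,0]-15)<65)&(abs(jj[...,1]-20)<85);print(' white',rect(jj[w]/1000))
    cv2.imwrite(f'pics/{n}9.png',cv2.resize(im[110:230,200:350,::-1] if n=='side' else im[115:215,165:285,::-1],(720,600),interpolation=cv2.INTER_CUBIC))
```

```text
23.1667 [0.48169146 0.08599997 0.19748786] [-0.98728753  0.44025843  1.51622522] 1.000799325394967
handle 316 ((5.365637302398682, 20.112289428710938), (6.878800868988037, 21.27287483215332), 1.3649756908416748) 0.1004048681982942
side 102 ((13.690717697143555, 18.03951072692871), (24.983049392700195, 23.194259643554688), 87.7960205078125) 0.10412063383334402
 white ((13.45068359375, 18.02397918701172), (114.51103973388672, 156.6462860107422), 0.1464141309261322)
top 58 ((14.135547637939453, 20.451107025146484), (21.985698699951172, 21.35321617126465), 30.807525634765625) 0.10695181936707865
 white ((15.537727355957031, 22.462928771972656), (156.96539306640625, 111.50568389892578), 89.82474517822266)
```

View pics/side9.png

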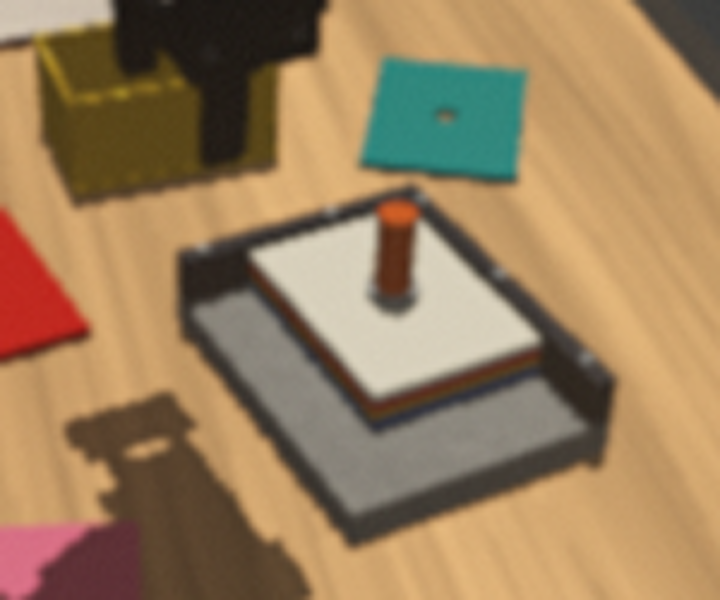

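The pin stands upright at (395,250) with its collar on the white plate. The stack is flush and square against both fences, and the robot is clear.

```bash
python3 -c "
from plant import finish_job
print(finish_job())"
```

```text
the job is handed in; nothing more can be done
None
```

I pushed all four plates square and home against both fences, put the lock pin through them with its collar on the top plate, let go, and handed the job in at about 23 s; the final pictures show this, but no verdict came back.

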